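Park the glass box behind the sprung gate

ROBOT

A 6-joint arm with a two-finger parallel gripper is mounted at the origin on the work surface. World frame = base frame: x ahead of the robot, y to its left, z up, the work surface at z = 0. Lengths are in m, angles in rad, forces in N, time in s.
With the tool pointing down it reaches from about 0.425 to 0.95 m from the base axis. Payload 3.5 kg.
Tool frame: the origin (TCP) lies on the centre line of the jaws, within the pads' length; the fingertips stand ahead of it and the grasp point (between the pads) lies 11 mm behind it (tips_ahead is the z of the fingertips in the tool frame, in m); z points along the fingers, y is the direction in which the jaws open and shut (so a half turn about z gives the same grasp; the last joint's range is limited). The gripper opens to 85 mm and grips with 20 to 120 N. Pads are 22 mm wide; open, the fingers measure 114 mm over their backs; the gripper's body (76 mm by 85 mm) begins 54 mm behind the grasp point. The pads swing forward as they close: fully open they stand 13 mm farther back than shut.
Start: joints at [1.108, 0.286, 1.577, -0, 1.279, -0.15], TCP at [0.208, 0.642, 0.239] pointing down, gripper open.
Joint ranges: [-2.77, 2.77], [-0.9, 2.22], [0.21, 2.48], [-1.53, 4.67], [0.24, 2.81], [-2.84, 2.84]. Speed limits (rad/s): [2.79, 2.79, 3.14, 3.14, 3.14, 3.14].

INTERFACE

Orientations are given as a unit quaternion [x, y, z, w].
In Python, from plant import * gives the robot as it stands. The module is installed in compiled form; this text tells all that it offers.
- The arm moves only by the tool move_arm, never from a script. Its arguments are lists of equal length, an entry for each row: "linear": the shift along the world's x, y, z in m, a list of three; "twist": the turn, a rotation vector about the world's x, y, z in degrees, a list of three. A call has 1 to 20 rows; each row shifts and turns the pose as measured when the row begins; what a row does not reach is not made up. A row lasts 1/12 s, in which the tool goes at most 41.7 mm and 7.16 degrees, less where a joint would pass 70% of its speed; a pose out of reach is approached as far as the arm can. A call is refused whole if a number of a shift passes 0.0417 or a number of a turn 7.16, either way. A call with a gripper value outside its range is refused whole. "grip" is the opening, from 0 (shut) to 1 (fully open), set as the call begins (left out, the last holds). The fingers move at their own pace and stop on an object; "force" is the grip in N (left out, the last holds). Time passes only in rows, so rows that do not move let the fingers close. It gives the time, the measured TCP pose, the force and the opening at its end, in the units of the state.
- get_state(): the state, without advancing time (a new reading comes with each control period).
- read_camera(name): name is "scene" or "top" or "wrist"; returns a dict with "img" (400x640x3 uint8, blue, green, red), "depth" (400x640 float32, m along the optical axis (not along the pixel's ray), 0 where there is no reading), "fx", "fy", "cx", "cy" (pixels), "rvec" (rotation vector, rad) and "tvec" (3), from world to camera coordinates, as OpenCV has them. Camera axes: x right, y down, z forward; pixel columns grow to the right and rows downward; lengths in m; the calibration is good to about 2 mm. A picture is of the moment at which its call begins.
- sign_off(): hands the job in, once; it reports no verdict.
The state is a dict: "time": time; "qpos": joint angles; "dq": joint speeds; "joint_efforts": joint torques, N m; "eef_pos": TCP position; "tcp_rot": TCP orientation; "contact_force": force on the tool from outside, world axes, zero at the start; "wrist_torque": the same for the moment, N m; "opening": opening from 0.0 (shut) to 1.0 (fully open).
Only numpy, scipy, OpenCV 4.12 (cv2) and the standard library are available. Lean on these libraries where they do the work, as an engineer would, in place of code of your own. Each camera call takes 0.05 s, during which the arm holds its last target.

TASK

Put the lidded glass food box away in the tremor-safe steel bay: set it on the counter in front of the bay's orange gate, lengthwise, and push it flat along the counter through the two sprung flaps until you feel the rubber pad at the far end give a few millimetres; it is glass, so push gently and never ram it or tip it. Then take the hand away so that the box stays resting against the pad and both flaps swing shut behind it. Leave the other kitchen things where they are.

Things in the scene. Friction and masses are not known exactly. Their poses are not given: they have to be found in the camera images.
- box: glass food box with a blue clip lid, a block 90 mm long (its x axis), 56 mm wide (y) and 52 mm tall, 0.35 to 0.6 kg, the same fore and aft; origin at the centre of its underside. Sliding it on the counter takes 3 to 6 N; can be pinched across its width from above
- bay: fixed open-topped steel bay; the counter is its floor. Origin on the counter at the middle of the gate; x points into the bay (pushing direction), y left, z up. Side walls 45 mm tall, inner faces at y = +-54 mm, x = 0 to 224 mm; 58 mm tall hinge posts at x = 0, y = +-55.5 mm leave a mouth 100 mm wide; end wall 50 mm tall, inner face at x = 223 mm. 160 mm of clear counter before the gate
- flap_left (a joint): orange gate flap, upright hinge at the bay's x = 0, y = +50 mm; 49 mm long, 4 mm thick, 8 to 54 mm above the counter. 0 = shut; grows in rad as it swings into the bay, to 1.45; never outward. Spring 0.02 N m, plus 0.05 N m per rad. The flaps drag with some 5 N on box and hand until past 50 mm into the bay, then let go. Pulled straight back, a hand may catch on them: lift it out upward
- flap_right (a joint): the mirror-image flap, hinged at y = -50 mm; 0 = shut, grows in rad as it swings into the bay
- stop: end stop; origin on the counter at the end wall's inner face, axes as the bay. Carries a black rubber pad (60 mm wide, 6 to 42 mm up) whose free face is set anywhere from x = 148 to 193 mm in the bay's frame, not reported: find it by feel. Sprung and damped: 0 N at first touch, 1.2 N per mm, bottoms hard after 15 mm. Press 4 to 12 N above what sliding takes. Let go, it moves the box back a few mm, still touching
- salt_jar: clear with red cap: a 48 mm wide, 85 mm tall glass jar, bystander; origin at the centre of its underside. Stands beside the box, 130 mm from it
- spice_jar: amber with black cap: a 48 mm wide, 85 mm tall glass jar, bystander; origin at the centre of its underside. Stands beside the bay
- bowl: glass bowl 150 mm wide, 60 mm tall, bystander; origin at the centre of its underside
- spoon_rest: red plastic spoon rest 104 mm wide with a 90 mm tail, under 20 mm tall, bystander; origin under its round part
- ladle: steel ladle lying on the counter, 80 mm cup, 29 mm tall, handle 250 mm, bystander; origin under its cup
- spatula: spatula lying on the counter, bystander; origin on the counter under it

How it is judged:
By the outcome, as a careful person would: the job done as asked, in the order asked, and still so for the second after the job is handed in, with the robot touching nothing.
It also fails if it takes over 64 s, if anything falls off the work surface, if the arm or the gripper's body presses on something with over 40 N, if the wrist force passes 120 N, or if a joint passes its speed limit or range.

## Working session

There is one attempt and no reset: what is moved stays moved. The work goes in short steps, Python scripts to look and compute and a tool call to move; the robot and the scene stay as the last step left them, time stands still between calls to the robot, and variables do not carry over. Pictures are saved under pics/ and viewed, and the job is handed in when it is done.

Besides the shell and the picture viewer there is one more tool, called as name(argument=value, ...) on one line, values as JSON. move_arm: Moves the arm, as the interface text tells. Its arguments: {"type":"object","properties":{"linear":{"type":"array","items":{"type":"array","items":{"type":"number"}}},"twist":{"type":"array","items":{"type":"array","items":{"type":"number"}}},"grip":{"type":"number"},"force":{"type":"number"}},"required":["linear","twist"]}

```bash
mkdir -p pics
python3 - <<'E'
from plant import *
import cv2,numpy as np
s=get_state();print(s)
for n in("scene","top"):
    c=read_camera(n);cv2.imwrite(f"pics/{n}0.png",c["img"]);np.savez(f"{n}0.npz",**c);print(n,c["fx"],c["cx"],c["cy"],c["rvec"],c["tvec"])
E
```

```text
{'time': 0.0, 'qpos': array([ 1.10796113e+00,  2.87164770e-01,  1.57822466e+00,  1.30528569e-05,
        1.27855160e+00, -1.49996471e-01]), 'dq': array([-0.00083286, -0.00187829, -0.00162826,  0.00190273, -0.00195881,
        0.00243056]), 'joint_efforts': array([-1.76023175e-03, -4.05995536e+01, -2.92618847e+01, -2.22688845e-04,
        5.92358658e-03, -7.13480048e-06]), 'eef_pos': array([0.20741331, 0.64166379, 0.23792193]), 'tcp_rot': array([ 1.55784049e-01,  9.87790439e-01, -1.11760930e-03, -3.60142041e-04]), 'contact_force': array([-0.05481379,  0.43718938,  0.13782784]), 'wrist_torque': array([-0.01991173,  0.02099926, -0.00189117]), 'opening': 1.002170461841047}
scene 391.1102430919646 314.6895638509359 199.50091633450856 [ 1.23460718  2.08509876 -1.09149323] [ 0.24765693 -0.30055464  1.74394865]
top 491.96923463987434 316.52203252792 196.7675440722205 [ 2.18384452 -2.18667525  0.06979791] [0.06712455 0.63874321 1.56340703]
```

View pics/scene0.png

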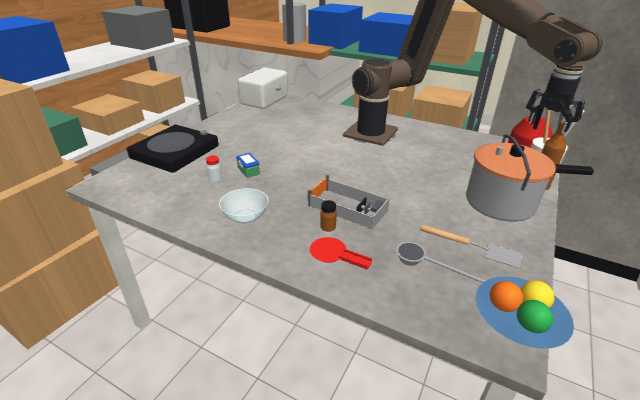

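View pics/top0.png

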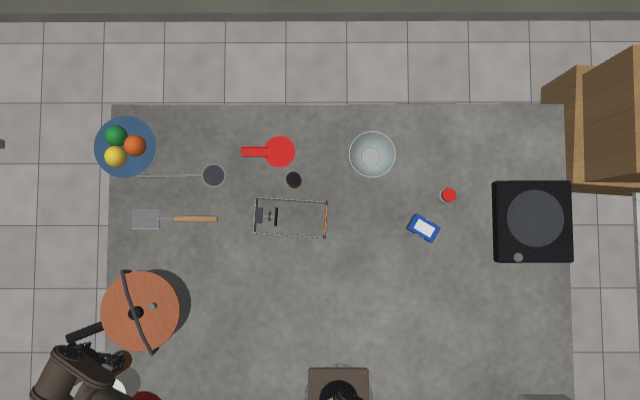

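```bash
cat > h.py <<'E'
import cv2,numpy as np
def ray(c,uv,z):
    R,_=cv2.Rodrigues(np.array(c["rvec"],float));t=np.array(c["tvec"],float).ravel()
    o=-R.T@t
    uv=np.atleast_2d(uv).astype(float)
    d=np.c_[(uv[:,0]-c["cx"])/c["fx"],(uv[:,1]-c["cy"])/c["fy"],np.ones(len(uv))]@R
    return o+d*((z-o[2])/d[:,2])[:,None]
def mask(img,lo,hi,roi):
    h=cv2.inRange(cv2.cvtColor(img,cv2.COLOR_BGR2HSV),np.array(lo),np.array(hi))
    m=np.zeros_like(h);x0,y0,x1,y1=roi;m[y0:y1,x0:x1]=h[y0:y1,x0:x1];return m
def rect(c,m,z):
    ys,xs=np.nonzero(m);
    cn=max(cv2.findContours(m,cv2.RETR_EXTERNAL,cv2.CHAIN_APPROX_NONE)[0],key=cv2.contourArea)[:,0]
    P=ray(c,cn,z)[:,:2]
    return cv2.minAreaRect((P*1000).astype(np.float32)),len(xs)
E
python3 - <<'E'
from h import *
c=dict(np.load("top0.npz"));im=c["img"]
m=mask(im,(100,120,60),(130,255,255),(395,200,455,255))
print("box",rect(c,m,.052))
m2=mask(im,(5,130,80),(20,255,255),(315,190,340,245))
r=rect(c,m2,.054);print("gate",r,cv2.boxPoints(r[0]))
print("jars",ray(c,[(449,195),(294,180)],.085),"bowl",ray(c,[(372,154)],.06))
for p in [(324,200),(328,200),(326,237),(256,199),(254,235)]: print(p,ray(c,p,.05))
cv2.imwrite("pics/crop.png",cv2.resize(im[140:260,240:470],None,fx=3.4,fy=3.4,interpolation=cv2.INTER_CUBIC))
s=dict(np.load("scene0.npz"))["img"]
cv2.imwrite("pics/crops.png",cv2.resize(s[140:260,200:400],None,fx=4,fy=4,interpolation=cv2.INTER_CUBIC))
E
```

```text
box (((538.595947265625, -269.347412109375), (89.8111343383789, 55.93083953857422), 59.24046325683594), 274)
gate (((564.9946899414062, 39.287940979003906), (3.9204843044281006, 91.38428497314453), 86.28189086914062), 39) [[519.2716    40.294857]
 [610.4635    34.368793]
 [610.7178    38.281025]
 [519.5259    44.20709 ]]
jars [[ 0.6394404  -0.34338882  0.085     ]
 [ 0.68675681  0.13583937  0.085     ]] bowl [[ 0.77149619 -0.10938088  0.06      ]]
(324, 200) [[0.62663493 0.04255437 0.05      ]]
(328, 200) [[0.62661725 0.02990438 0.05      ]]
(326, 237) [[0.50998401 0.03651731 0.05      ]]
(256, 199) [[0.63010628 0.25774485 0.05      ]]
(254, 235) [[0.51651537 0.26323539 0.05      ]]
```

View pics/crop.png

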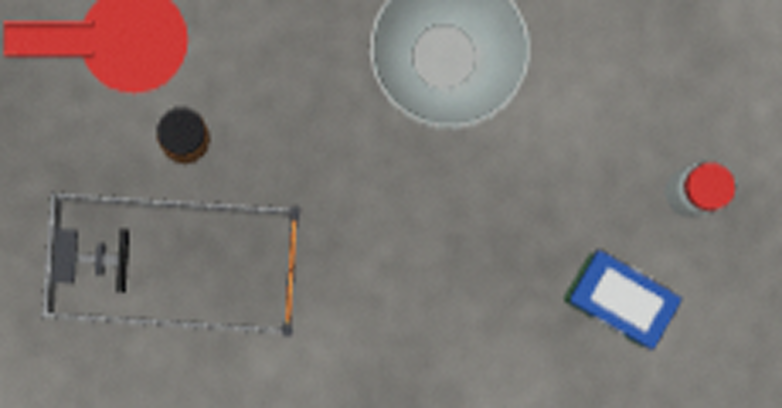

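View pics/crops.png

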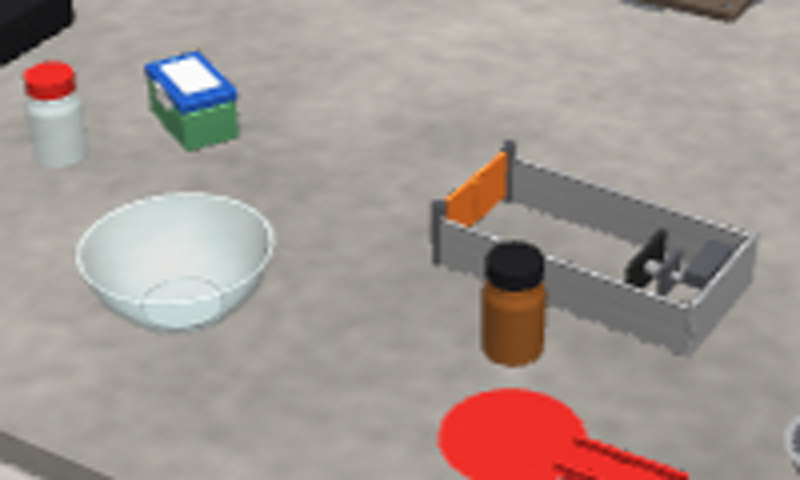

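Run:
```python
from h import *
c=dict(np.load("top0.npz"));d=c["depth"]
R,_=cv2.Rodrigues(c["rvec"]);t=c["tvec"].ravel()
def reg(x0,y0,x1,y1):
    v,u=np.mgrid[y0:y1,x0:x1];z=d[y0:y1,x0:x1]
    P=np.stack([(u-c["cx"])/c["fx"]*z,(v-c["cy"])/c["fy"]*z,z],-1).reshape(-1,3)
    P=P[P[:,2]>0];return (P-t)@R
P=reg(245,190,340,245)
Q=P[(P[:,2]>.030)&(P[:,2]<.08)];print(len(Q))
w=Q[(Q[:,1]>.06)&(Q[:,1]<.24)]
a=w[w[:,0]>.60];b=w[w[:,0]<.54]
for s in(a,b):
    k=np.polyfit(s[:,1],s[:,0],1);print("wall x=k y+c",k,np.polyval(k,.0378),len(s))
g=Q[(Q[:,1]<.06)];print("gate",np.median(g,0),cv2.minAreaRect((g[:,:2]*1000).astype(np.float32)), g[:,1].min(),g[:,1].max())
f=Q[(Q[:,0]>.54)&(Q[:,0]<.60)&(Q[:,1]<.235)];print(np.round(f[np.argsort(f[:,1])][:60:3],3))
px=lambda x,y:(240+x/3.4-.35,140+y/3.4-.35)
print("posts",ray(c,[px(295,213),px(287,329)],.058))
print("end",ray(c,[px(55,197),px(47,316)],.05))
print("pad",ray(c,[px(129,230),px(124,292)],.042))
P=reg(400,205,450,250);B=P[P[:,2]>.04];print("boxd",len(B),np.median(B[:,2]),cv2.minAreaRect((B[:,:2]*1000).astype(np.float32)))
```

```text
518
wall x=k y+c [0.02406636 0.62399284] 0.6249025477462907 94
wall x=k y+c [0.06546648 0.5080062 ] 0.5104808283977974 70
gate [0.57269773 0.03967162 0.05461361] ((566.5367431640625, 45.825233459472656), (25.2431640625, 119.1596908569336), 89.91517639160156) 0.033128926880823195 0.05853073245027336
[[0.598 0.036 0.049]
 [0.582 0.036 0.054]
 [0.595 0.036 0.058]
 [0.585 0.04  0.053]
 [0.57  0.04  0.055]
 [0.557 0.04  0.055]
 [0.545 0.04  0.054]
 [0.541 0.04  0.056]
 [0.579 0.194 0.051]
 [0.589 0.195 0.044]
 [0.583 0.195 0.042]
 [0.567 0.195 0.038]
 [0.564 0.196 0.031]
 [0.551 0.198 0.045]
 [0.592 0.198 0.045]
 [0.548 0.198 0.043]
 [0.586 0.198 0.043]
 [0.558 0.198 0.038]
 [0.551 0.201 0.045]
 [0.548 0.201 0.042]]
posts [[0.61889749 0.03506787 0.058     ]
 [0.5119298  0.04270419 0.058     ]]
end [[0.63457548 0.2583263  0.05      ]
 [0.52408349 0.26495084 0.05      ]]
pad [[0.60410403 0.18994537 0.042     ]
 [0.54627245 0.19436577 0.042     ]]
boxd 523 0.05315972647951698 ((539.6915893554688, -270.739990234375), (91.31017303466797, 58.424774169921875), 61.2571907043457)
```

Run:
```python
import plant
print([n for n in dir(plant) if n[0]!='_'])
print(getattr(plant,'tips_ahead',None), plant.get_state().keys())
from h import *
c=dict(np.load("top0.npz"));d=c["depth"];R,_=cv2.Rodrigues(c["rvec"]);t=c["tvec"].ravel()
v,u=np.mgrid[255:365,90:200];z=d[255:365,90:200]
P=(np.stack([(u-c["cx"])/c["fx"]*z,(v-c["cy"])/c["fy"]*z,z],-1).reshape(-1,3)-t)@R
P=P[P[:,2]>.05]
for a,b in((.2,.3),(.3,.4),(.4,.5),(.5,.6),(.6,.7)):
    s=P[(P[:,1]>a)&(P[:,1]<b)];print(a,b,s.min(0) if len(s) else 0,s.max(0) if len(s) else 0)
w=plant.read_camera("wrist");cv2.imwrite("pics/w0.png",w["img"])
```

```text
['Unreachable', 'get_state', 'read_camera', 'sign_off', 'tips_ahead']
0.008 dict_keys(['time', 'qpos', 'dq', 'joint_efforts', 'eef_pos', 'tcp_rot', 'contact_force', 'wrist_torque', 'opening'])
0.2 0.3 0 0
0.3 0.4 0 0
0.4 0.5 [0.21831135 0.46248617 0.05001264] [0.38415762 0.49998844 0.18193978]
0.5 0.6 [0.18136506 0.50004901 0.05003182] [0.41556345 0.5999553  0.48374551]
0.6 0.7 [0.12160031 0.60003818 0.05005088] [0.4187753  0.69963373 0.39937662]
```

View pics/w0.png

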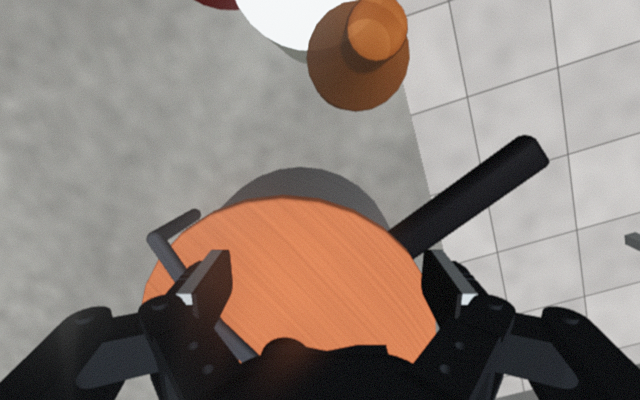

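move_arm(linear=[[0,0,0.03],[0,0,0.03],[0,0,0.03],[0,0,0.03],[0.022,-0.031,0],[0.022,-0.031,0],[0.022,-0.031,0],[0.022,-0.031,0],[0.022,-0.031,0],[0.022,-0.031,0],[0.022,-0.031,0],[0.022,-0.031,0],[0.022,-0.031,0],[0.022,-0.031,0],[0.022,-0.031,0],[0.006,-0.038,0],[0.006,-0.038,0],[0.006,-0.038,0],[0.006,-0.038,0],[0.006,-0.038,0]], twist=[[0,0,0],[0,0,0],[0,0,0],[0,0,-5],[0,0,-5],[0,0,-5],[0,0,-5],[0,0,-5],[0,0,-5],[0,0,-5],[0,0,-5],[0,0,-5],[0,0,-5],[0,0,-5],[0,0,-5],[0,0,-5],[0,0,-5],[0,0,-5],[0,0,-5],[0,0,-5]], grip=1)

```text
time: 1.82
eef_pos: [0.4803, 0.0874, 0.3526]
tcp_rot: [0.8, 0.6, -0.002, -0.007]
contact_force: [0.6, 0.3, 0.5]
opening: 1.001
```

move_arm(linear=[[0.006,-0.036,-0.01],[0.006,-0.036,-0.01],[0.006,-0.036,-0.01],[0.006,-0.036,-0.01],[0.006,-0.036,-0.01],[0.006,-0.036,-0.01],[0.006,-0.036,-0.01],[0.006,-0.036,-0.01],[0.006,-0.036,-0.01],[0.004,-0.02,-0.01],[0,0,0],[0,0,0]], twist=[[0,0,-2],[0,0,-2],[0,0,-2],[0,0,-2],[0,0,-2],[0,0,-2],[0,0,-2],[0,0,0],[0,0,0],[0,0,0],[0,0,0],[0,0,0]])

```text
time: 2.82
eef_pos: [0.5349, -0.2815, 0.245]
tcp_rot: [0.874, 0.486, -0.0, -0.008]
contact_force: [0.5, -0.5, 0.3]
opening: 1.001
```

```bash
cat > st.py <<'E'
from plant import *
from h import *
from scipy.spatial.transform import Rotation as Ro
def st():
    s=get_state();M=Ro.from_quat(s["tcp_rot"]).as_matrix()
    print("t %.2f"%s["time"],"tcp",np.round(s["eef_pos"],4),"jawyaw %.2f"%np.degrees(np.arctan2(M[1,1],M[0,1])),"toolz",np.round(M[:,2],4),"F",np.round(s["contact_force"],2),"op %.3f"%s["opening"],"q",np.round(s["qpos"],2));return s
E
python3 - <<'E'
from st import *
st()
w=read_camera("wrist");cv2.imwrite("pics/w1.png",w["img"])
m=mask(w["img"],(100,120,60),(130,255,255),(0,0,640,400))
print("box",rect(w,m,.052))
c=read_camera("top");cv2.imwrite("pics/t1.png",c["img"])
E
```

```text
t 2.82 tcp [ 0.5349 -0.2815  0.245 ] jawyaw -31.83 toolz [-0.0085  0.0134 -0.9999] F [ 0.48 -0.51  0.34] op 1.001 q [-0.65  0.14  1.74  0.01  1.28 -0.1 ]
box (((538.6150512695312, -268.34454345703125), (88.84463500976562, 54.40775680541992), 59.35312271118164), 2463)
```

View pics/w1.png

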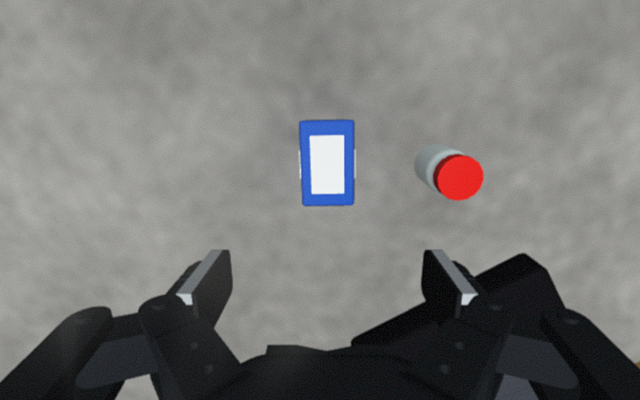

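move_arm(linear=[[0.004,0.013,0],[0,0,-0.03],[0,0,-0.03],[0,0,-0.03],[0,0,-0.03],[0,0,0],[0,0,0]], twist=[[-0.8,-0.5,1.1],[0,0,0],[0,0,0],[0,0,0],[0,0,0],[0,0,0],[0,0,0]])

```text
time: 3.5
eef_pos: [0.5447, -0.2535, 0.1334]
tcp_rot: [0.864, 0.503, 0.006, 0.01]
contact_force: [0.2, -0.7, 1.1]
opening: 0.999
```

Run:
```python
from st import *
st()
```

```text
t 3.50 tcp [ 0.5447 -0.2535  0.1334] jawyaw -29.55 toolz [ 0.0195 -0.0115 -0.9997] F [ 0.24 -0.7   1.14] op 0.999 q [-0.61  0.22  1.86  0.    1.04 -0.09]
```

move_arm(linear=[[-0.006,-0.015,0],[0,0,0],[0,0,0]], twist=[[0.6,1.0,-1.1],[0,0,0],[0,0,0]])

```text
time: 3.75
eef_pos: [0.5409, -0.2675, 0.1393]
tcp_rot: [0.868, 0.497, 0.002, 0.004]
contact_force: [0.2, 0.6, -0.6]
opening: 1.0
```

Run:
```python
from st import *
st()
```

```text
t 3.75 tcp [ 0.5409 -0.2675  0.1393] jawyaw -30.44 toolz [ 0.0064 -0.0045 -1.    ] F [ 0.22  0.6  -0.63] op 1.000 q [-0.63  0.23  1.84  0.    1.07 -0.1 ]
```

move_arm(linear=[[-0.002,-0.001,-0.02],[0,0,-0.02],[0,0,-0.02],[0,0,-0.02],[0,0,-0.015],[0,0,0],[0,0,0]], twist=[[0.2,0.3,0],[0,0,0],[0,0,0],[0,0,0],[0,0,0],[0,0,0],[0,0,0]])

```text
time: 4.33
eef_pos: [0.5481, -0.2761, 0.0591]
tcp_rot: [0.868, 0.496, 0.007, 0.015]
contact_force: [0.1, 0.8, 0.5]
opening: 0.999
```

Run:
```python
from st import *
st()
```

```text
t 4.33 tcp [ 0.5481 -0.2761  0.0591] jawyaw -30.56 toolz [ 0.027  -0.0194 -0.9994] F [0.14 0.77 0.54] op 0.999 q [-0.63  0.34  1.86  0.    0.9  -0.1 ]
```

move_arm(linear=[[-0.009,0.0075,0],[0,0,-0.008],[0,0,-0.008],[0,0,-0.008],[0,0,-0.008],[0,0,0],[0,0,0]], twist=[[1.1,1.5,0],[0.1,0.1,0],[0.1,0.1,0],[0.1,0.1,0],[0.1,0.1,0],[0,0,0],[0,0,0]])

```text
time: 4.92
eef_pos: [0.5443, -0.2727, 0.0326]
tcp_rot: [0.869, 0.496, 0.002, 0.002]
contact_force: [0.2, 0.0, -0.5]
opening: 0.998
```

Run:
```python
from st import *
st()
```

```text
t 4.92 tcp [ 0.5443 -0.2727  0.0326] jawyaw -30.59 toolz [ 0.0059 -0.0018 -1.    ] F [ 0.16  0.03 -0.46] op 0.998 q [-0.63  0.39  1.87  0.    0.88 -0.1 ]
```

move_arm(linear=[[-0.006,0.004,-0.005],[0,0,-0.005],[0,0,0],[0,0,0]], twist=[[0.1,0.3,0],[0,0,0],[0,0,0],[0,0,0]])

```text
time: 5.25
eef_pos: [0.5374, -0.2681, 0.021]
tcp_rot: [0.869, 0.496, -0.0, -0.0]
contact_force: [0.7, -0.7, 0.2]
opening: 1.002
```

Run:
```python
from st import *
st()
```

```text
t 5.25 tcp [ 0.5374 -0.2681  0.021 ] jawyaw -30.59 toolz [-6.e-04  7.e-04 -1.e+00] F [ 0.74 -0.72  0.17] op 1.002 q [-0.63  0.39  1.88  0.    0.87 -0.1 ]
```

move_arm(linear=[[0,0,0],[0,0,0],[0,0,0],[0,0,0],[0,0,0],[0,0,0],[0,0,0],[0,0,0]], twist=[[0,0,0],[0,0,0],[0,0,0],[0,0,0],[0,0,0],[0,0,0],[0,0,0],[0,0,0]], grip=0, force=40)

```text
time: 5.92
eef_pos: [0.5384, -0.2687, 0.0217]
tcp_rot: [0.869, 0.495, 0.001, 0.001]
contact_force: [0.4, -0.3, -1.4]
opening: 0.652
```

Run:
```python
from st import *
st()
```

```text
t 5.92 tcp [ 0.5384 -0.2687  0.0217] jawyaw -30.59 toolz [ 0.002 -0.001 -1.   ] F [ 0.43 -0.31 -1.38] op 0.652 q [-0.63  0.39  1.88  0.    0.86 -0.1 ]
```

move_arm(linear=[[0,0,0.01],[0,0,0.015],[0,0,0.015],[0,0,0.01],[0,0,0],[0.002,0.018,0],[0.002,0.018,0],[0.002,0.018,0],[0.002,0.018,0],[0.002,0.018,0],[0.002,0.018,0],[0.002,0.018,0],[0.002,0.018,0],[0.002,0.018,0],[0.002,0.018,0],[0.002,0.015,0],[0,0,0],[0,0,0]], twist=[[0,0,0],[0,0,0],[0,0,0],[0,0,0],[0,0,0],[0,0,2.5],[0,0,2.5],[0,0,2.5],[0,0,2.5],[0,0,2.5],[0,0,2.5],[0,0,2.5],[0,0,2.5],[0,0,2.5],[0,0,2],[0,0,0],[0,0,0],[0,0,0]])

```text
time: 7.42
eef_pos: [0.5436, -0.0495, 0.057]
tcp_rot: [0.731, 0.682, -0.01, -0.015]
contact_force: [1.3, -0.1, -5.7]
opening: 0.653
```

Run:
```python
from st import *
st()
c=read_camera("top");cv2.imwrite("pics/t2.png",cv2.resize(c["img"][140:260,230:470],None,fx=3.3,fy=3.3))
c=read_camera("scene");cv2.imwrite("pics/s2.png",cv2.resize(c["img"][100:270,150:420],None,fx=2.9,fy=2.9))
```

```text
t 7.42 tcp [ 0.5436 -0.0495  0.057 ] jawyaw -4.04 toolz [-0.0355  0.0091 -0.9993] F [ 1.29 -0.13 -5.73] op 0.653 q [-0.28  0.25  1.99 -0.    0.94 -0.21]
```

View pics/s2.png

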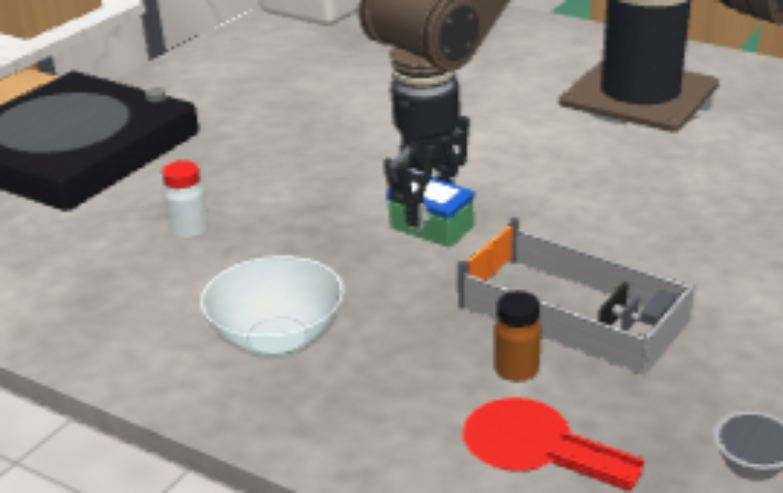

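move_arm(linear=[[0.008,0.008,0],[0.008,0.01,0],[0,0,0],[0,0,0]], twist=[[-0.3,-1.0,0.4],[-0.2,-1.0,0],[0,0,0],[0,0,0]])

```text
time: 7.85
eef_pos: [0.5611, -0.0329, 0.0569]
tcp_rot: [0.731, 0.683, 0.001, 0.001]
contact_force: [0.7, -0.0, -5.9]
opening: 0.65
```

Run:
```python
from st import *
st()
```

```text
t 7.85 tcp [ 0.5611 -0.0329  0.0569] jawyaw -3.90 toolz [ 2.8e-03 -8.0e-04 -1.0e+00] F [ 0.72 -0.04 -5.85] op 0.650 q [-0.24  0.26  1.97 -0.    0.9  -0.17]
```

move_arm(linear=[[0,0.002,-0.006],[0,0,-0.006],[0,0,-0.006],[0,0,-0.006],[0,0,-0.005],[0,0,0],[0,0,0]], twist=[[0,0.1,0.2],[0,0,0],[0,0,0],[0,0,0],[0,0,0],[0,0,0],[0,0,0]])

```text
time: 8.43
eef_pos: [0.5605, -0.0316, 0.0237]
tcp_rot: [0.73, 0.684, -0.001, -0.0]
contact_force: [0.4, -0.7, -4.8]
opening: 0.65
```

Run:
```python
from st import *
st()
```

```text
t 8.43 tcp [ 0.5605 -0.0316  0.0237] jawyaw -3.75 toolz [-1.e-03 -8.e-04 -1.e+00] F [ 0.45 -0.72 -4.78] op 0.650 q [-0.24  0.32  1.98 -0.    0.84 -0.17]
```

move_arm(linear=[[0,0,-0.0015],[0,0,0],[0,0,0]], twist=[[0,0,0],[0,0,0],[0,0,0]])

```text
time: 8.68
eef_pos: [0.5608, -0.0319, 0.0222]
tcp_rot: [0.73, 0.683, -0.001, 0.0]
contact_force: [0.1, -0.3, -6.8]
opening: 0.647
```

Run:
```python
from st import *
st()
c=read_camera("top");np.savez("top2.npz",**c)
cv2.imwrite("pics/t3.png",cv2.resize(c["img"][140:260,230:410],None,fx=4,fy=4,interpolation=cv2.INTER_CUBIC))
```

```text
t 8.68 tcp [ 0.5608 -0.0319  0.0222] jawyaw -3.77 toolz [-6.e-04 -9.e-04 -1.e+00] F [ 0.1  -0.31 -6.82] op 0.647 q [-0.24  0.32  1.98 -0.    0.84 -0.17]
```

View pics/t3.png

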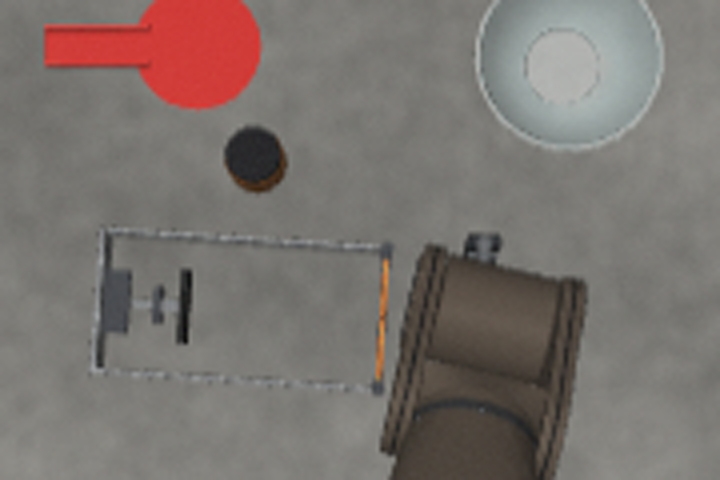

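move_arm(linear=[[0,0,-0.001],[0,0,0]], twist=[[0,0,0],[0,0,0]])

```text
time: 8.9
eef_pos: [0.5614, -0.032, 0.022]
tcp_rot: [0.73, 0.683, -0.0, 0.001]
contact_force: [-0.5, -0.9, -5.5]
opening: 0.652
```

move_arm(linear=[[0,0,-0.001],[0,0,-0.001],[0,0,0]], twist=[[0,0,0],[0,0,0],[0,0,0]])

```text
time: 9.15
eef_pos: [0.5621, -0.0322, 0.022]
tcp_rot: [0.73, 0.684, 0.0, 0.001]
contact_force: [0.3, -1.7, -6.0]
opening: 0.652
```

move_arm(linear=[[0,0,-0.002],[0,0,-0.002]], twist=[[0,0,0],[0,0,0]])

```text
time: 9.32
eef_pos: [0.5628, -0.0323, 0.0217]
tcp_rot: [0.73, 0.684, -0.001, 0.0]
contact_force: [-8.7, 1.2, 13.0]
opening: 0.648
```

Run:
```python
from st import *
for i in range(4):
    st(); read_camera("wrist")
```

```text
t 9.32 tcp [ 0.5628 -0.0323  0.0217] jawyaw -3.73 toolz [-4.0e-04 -1.3e-03 -1.0e+00] F [-8.74  1.24 13.02] op 0.648 q [-0.24  0.33  1.97 -0.    0.84 -0.17]
t 9.37 tcp [ 0.5629 -0.0323  0.0217] jawyaw -3.72 toolz [ 0.     -0.0014 -1.    ] F [-7.67 -0.13  9.48] op 0.650 q [-0.24  0.33  1.97 -0.    0.84 -0.17]
t 9.42 tcp [ 0.5629 -0.0323  0.0217] jawyaw -3.72 toolz [ 2.0e-04 -1.5e-03 -1.0e+00] F [-7.09  0.24  9.66] op 0.648 q [-0.24  0.33  1.98 -0.    0.84 -0.17]
t 9.47 tcp [ 0.5629 -0.0323  0.0217] jawyaw -3.72 toolz [ 3.0e-04 -1.5e-03 -1.0e+00] F [-7.06  0.32  8.39] op 0.650 q [-0.24  0.33  1.98 -0.    0.84 -0.17]
```

Box is on the counter. Release, and go straight up.

move_arm(linear=[[0,0,0],[0,0,0],[0,0,0],[0,0,0],[0,0,0]], twist=[[0,0,0],[0,0,0],[0,0,0],[0,0,0],[0,0,0]], grip=1)

```text
time: 9.93
eef_pos: [0.5678, -0.0335, 0.0256]
tcp_rot: [0.73, 0.684, 0.003, 0.006]
contact_force: [-0.6, -0.3, -0.4]
opening: 0.999
```

move_arm(linear=[[0,0,0.015],[0,0,0.015],[0,0,0.02],[0,0,0.02],[0,0,0.02],[0,0,0.01],[0,0,0],[0,0,0]], twist=[[0,0,0],[0,0,0],[0,0,0],[0,0,0],[0,0,0],[0,0,0],[0,0,0],[0,0,0]])

```text
time: 10.6
eef_pos: [0.5666, -0.0334, 0.1272]
tcp_rot: [0.73, 0.684, 0.002, 0.005]
contact_force: [-0.3, 0.3, -0.7]
opening: 1.001
```

Run:
```python
from st import *
st()
w=read_camera("wrist");cv2.imwrite("pics/w4.png",w["img"])
m=mask(w["img"],(100,120,60),(130,255,255),(0,0,640,400))
print("box",rect(w,m,.052))
m=mask(w["img"],(5,130,80),(20,255,255),(0,0,640,400))
r=rect(w,m,.054);print("gate",r,cv2.boxPoints(r[0]))
```

```text
t 10.60 tcp [ 0.5666 -0.0334  0.1272] jawyaw -3.75 toolz [ 0.0101 -0.0038 -0.9999] F [-0.31  0.26 -0.67] op 1.001 q [-0.24  0.17  1.94 -0.    1.03 -0.17]
box (((562.1402587890625, -30.940876007080078), (89.552490234375, 54.72267150878906), 86.19781494140625), 5478)
gate (((565.3671264648438, 40.781822204589844), (4.163965225219727, 93.83624267578125), 86.2220230102539), 952) [[518.41376   41.79582 ]
 [612.0461    35.61291 ]
 [612.3205    39.767826]
 [518.6882    45.950733]]
```

View pics/w4.png

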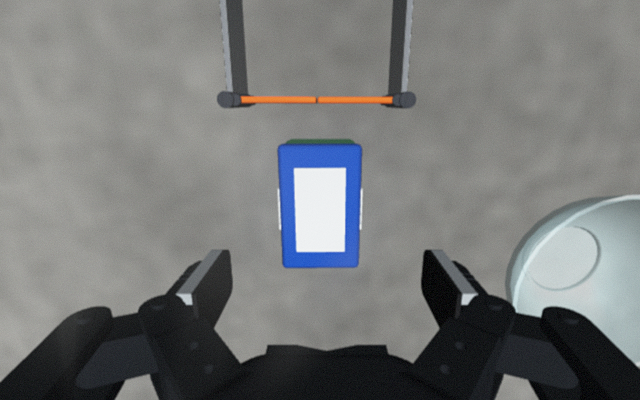

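move_arm(linear=[[-0.002,-0.017,0],[-0.002,-0.017,0],[-0.002,-0.017,0],[-0.002,-0.017,0],[0,0,0],[0,0,0],[0,0,0],[0,0,0]], twist=[[0.2,0.6,0],[0,0,0],[0,0,0],[0,0,0],[0,0,0],[0,0,0],[0,0,0],[0,0,0]], grip=0.2)

```text
time: 11.32
eef_pos: [0.5526, -0.1005, 0.1152]
tcp_rot: [0.729, 0.684, -0.004, -0.009]
contact_force: [-0.3, -0.5, 0.6]
opening: 0.201
```

```bash
cat >> st.py <<'E'
G=np.array([.5654,.0408]);X=np.array([.0654,.9979]);Y=np.array([-.9979,.0654])
def bay(p): d=np.asarray(p)[:2]-G; return np.round(np.array([d@X,d@Y])*1000,1)
def sb():
    s=st();print("bay",bay(s["eef_pos"]),"Fx",round(s["contact_force"][:2]@X,2),"Fy",round(s["contact_force"][:2]@Y,2));return s
E
python3 - <<'E'
from st import *
sb()
E
```

```text
t 11.32 tcp [ 0.5526 -0.1005  0.1152] jawyaw -3.67 toolz [-0.018   0.007  -0.9998] F [-0.29 -0.45  0.57] op 0.201 q [-0.36  0.19  1.94  0.    1.03 -0.3 ]
bay [-141.8    3.5] Fx -0.47 Fy 0.26
```

move_arm(linear=[[0.005,-0.006,0],[0,0,-0.015],[0,0,-0.015],[0,0,-0.015],[0,0,-0.01],[0,0,0],[0,0,0]], twist=[[-0.4,-1.0,0],[0,0,0],[0,0.1,0],[0,0.1,0],[0,0.1,0],[0,0,0],[0,0,0]])

```text
time: 11.9
eef_pos: [0.5607, -0.1042, 0.0588]
tcp_rot: [0.727, 0.686, -0.0, 0.002]
contact_force: [-0.2, 0.3, 0.2]
opening: 0.199
```

Run:
```python
from st import *
sb()
```

```text
t 11.90 tcp [ 0.5607 -0.1042  0.0588] jawyaw -3.33 toolz [ 0.002  -0.0028 -1.    ] F [-0.18  0.29  0.19] op 0.199 q [-0.36  0.28  1.95 -0.    0.91 -0.3 ]
bay [-145.    -4.8] Fx 0.28 Fy 0.2
```

move_arm(linear=[[-0.003,0,-0.01],[0,0,-0.01],[0,0,-0.01],[0,0,-0.006],[0,0,0],[0,0,0]], twist=[[0.1,0.1,-0.4],[0,0.1,0],[0,0.1,0],[0,0.1,0],[0,0,0],[0,0,0]])

```text
time: 12.4
eef_pos: [0.5588, -0.1045, 0.0212]
tcp_rot: [0.73, 0.684, -0.001, 0.0]
contact_force: [-0.4, -0.8, -0.3]
opening: 0.201
```

Run:
```python
from st import *
sb()
```

```text
t 12.40 tcp [ 0.5588 -0.1045  0.0212] jawyaw -3.74 toolz [-0.0018 -0.0023 -1.    ] F [-0.45 -0.81 -0.29] op 0.201 q [-0.36  0.34  1.96 -0.    0.84 -0.29]
bay [-145.4   -2.9] Fx -0.83 Fy 0.4
```

move_arm(linear=[[0.0003,0.004,0],[0.0003,0.004,0],[0.0003,0.004,0],[0.0002,0.003,0],[0.0002,0.003,0],[0.0002,0.003,0],[0.0002,0.003,0],[0.0002,0.003,0],[0.0002,0.003,0],[0.0002,0.003,0]], twist=[[0,0,0],[0,0,0],[0,0,0],[0,0,0],[0,0,0],[0,0,0],[0,0,0],[0,0,0],[0,0,0],[0,0,0]])

```text
time: 13.23
eef_pos: [0.5621, -0.0701, 0.0223]
tcp_rot: [0.729, 0.684, -0.002, 0.003]
contact_force: [0.3, -2.4, -0.2]
opening: 0.2
```

Run:
```python
from st import *
sb()
w=read_camera("wrist");cv2.imwrite("pics/w5.png",w["img"])
m=mask(w["img"],(100,120,60),(130,255,255),(0,0,640,400))
r=rect(w,m,.052)[0];print("box",r,bay(np.array(r[0])/1000))
```

```text
t 13.23 tcp [ 0.5621 -0.0701  0.0223] jawyaw -3.68 toolz [ 6.0e-04 -6.4e-03 -1.0e+00] F [ 0.29 -2.43 -0.15] op 0.200 q [-0.3   0.33  1.97 -0.01  0.84 -0.23]
bay [-110.9   -4. ] Fx -2.4 Fy -0.45
box ((563.5313720703125, -13.652191162109375), (87.51940155029297, 54.51323699951172), 86.28882598876953) [-54.5  -1.7]
```

View pics/w5.png

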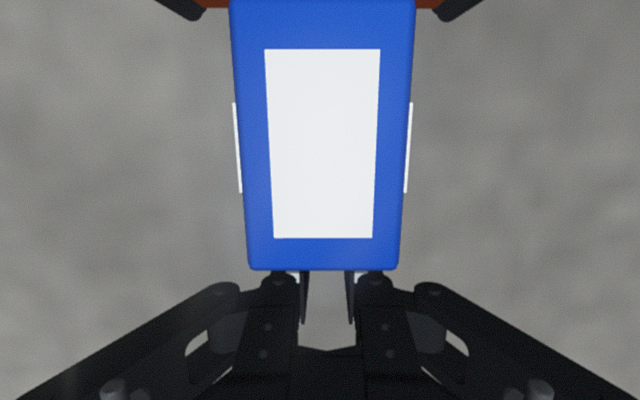

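move_arm(linear=[[0,0.003,-0.001],[0,0.003,0],[0,0.003,0],[0,0.003,0],[0,0.003,0],[0,0.003,0],[0.0001,0.003,0],[0.0001,0.003,0],[0.0001,0.003,0],[0.0001,0.003,0],[0.0001,0.003,0],[0.0001,0.003,0]], twist=[[0.3,0,0],[0,0,0],[0,0,0],[0,0,0],[0,0,0],[0,0,0],[0,0,0],[0,0,0],[0,0,0],[0,0,0],[0,0,0],[0,0,0]])

```text
time: 14.28
eef_pos: [0.5643, -0.0407, 0.0228]
tcp_rot: [0.727, 0.686, -0.005, 0.008]
contact_force: [-1.6, -6.6, -0.1]
opening: 0.199
```

Run:
```python
from st import *
sb()
w=read_camera("wrist");cv2.imwrite("pics/w6.png",w["img"])
m=mask(w["img"],(100,120,60),(130,255,255),(0,0,640,400))
r=rect(w,m,.052)[0];print("box",r,bay(np.array(r[0])/1000))
```

```text
t 14.28 tcp [ 0.5643 -0.0407  0.0228] jawyaw -3.35 toolz [ 0.0038 -0.0191 -0.9998] F [-1.6  -6.63 -0.1 ] op 0.199 q [-0.24  0.33  1.97 -0.02  0.84 -0.17]
bay [-81.4  -4.2] Fx -6.72 Fy 1.16
box ((565.1846923828125, 15.988487243652344), (87.56131744384766, 54.6678581237793), 86.67305755615234) [-24.8  -1.4]
```

View pics/w6.png

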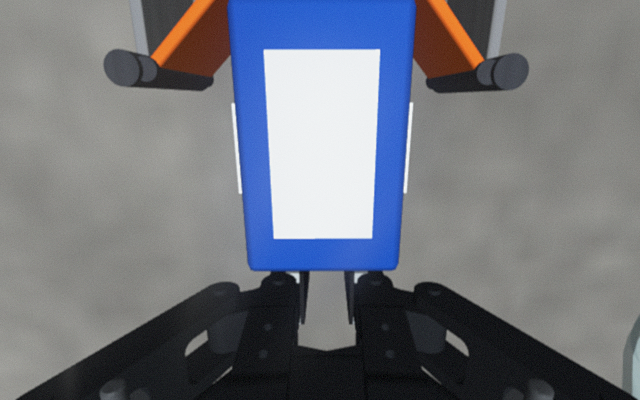

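move_arm(linear=[[0,0.003,-0.001],[0,0.003,0],[0,0.003,0],[0,0.003,0],[0,0.003,0],[0,0.003,0],[0,0.003,0],[0,0.003,0],[0,0.003,0],[0,0.003,0],[0,0.003,0],[0,0.003,0]], twist=[[0.2,0.1,-0.3],[0.2,0.1,0],[0.2,0,0],[0.2,0,0],[0.2,0,0],[0.2,0,0],[0.2,0,0],[0.2,0,0],[0.2,0,0],[0.2,0,0],[0.2,0,0],[0.2,0,0]])

```text
time: 15.33
eef_pos: [0.5643, -0.0106, 0.022]
tcp_rot: [0.728, 0.686, 0.003, -0.003]
contact_force: [0.4, -4.0, -0.3]
opening: 0.203
```

Run:
```python
from st import *
sb()
w=read_camera("wrist");cv2.imwrite("pics/w7.png",w["img"])
m=mask(w["img"],(100,120,60),(130,255,255),(0,0,640,400))
r=rect(w,m,.052)[0];print("box",r,bay(np.array(r[0])/1000))
```

```text
t 15.33 tcp [ 0.5643 -0.0106  0.022 ] jawyaw -3.42 toolz [-1.0e-04  8.4e-03 -1.0e+00] F [ 0.41 -4.03 -0.29] op 0.203 q [-0.2   0.33  1.97  0.01  0.84 -0.15]
bay [-51.3  -2.2] Fx -4.0 Fy -0.67
box ((565.4786376953125, 45.87907409667969), (87.43475341796875, 54.62886428833008), 86.53031921386719) [5.1 0.3]
```

move_arm(linear=[[0.0002,0.003,0],[0.0002,0.003,0],[0.0002,0.003,0],[0.0002,0.003,0],[0.0002,0.003,0],[0.0002,0.003,0],[0.0002,0.003,0],[0.0002,0.003,0],[0.0002,0.003,0],[0.0002,0.003,0],[0.0002,0.003,0],[0.0002,0.003,0],[0.0002,0.003,0],[0.0002,0.003,0],[0.0002,0.003,0],[0.0002,0.003,0]], twist=[[0.0,0,-0.2],[0.0,0,0],[0.1,0,0],[0.1,0,0],[0.1,0,0],[0.1,0,0],[0.1,0,0],[0.1,0,0],[0.1,0,0],[0.1,0,0],[0.1,0,0],[0.1,0,0],[0.1,0,0],[0.1,0,0],[0.1,0,0],[0.1,0,0]])

```text
time: 16.72
eef_pos: [0.5671, 0.0431, 0.0218]
tcp_rot: [0.729, 0.685, 0.012, -0.013]
contact_force: [0.4, -2.7, -0.5]
opening: 0.198
```

Run:
```python
from st import *
sb()
w=read_camera("wrist");cv2.imwrite("pics/w8.png",w["img"])
m=mask(w["img"],(100,120,60),(130,255,255),(0,0,640,400))
r=rect(w,m,.052)[0];print("box",r,bay(np.array(r[0])/1000))
```

```text
t 16.72 tcp [0.5671 0.0431 0.0218] jawyaw -3.58 toolz [-0.0015  0.0354 -0.9994] F [ 0.4  -2.72 -0.5 ] op 0.198 q [-0.12  0.33  1.96  0.05  0.85 -0.09]
bay [ 2.4 -1.6] Fx -2.68 Fy -0.58
box ((568.4343872070312, 99.48889923095703), (87.43243408203125, 54.56467819213867), 86.39334106445312) [58.8  0.8]
```

View pics/w8.png

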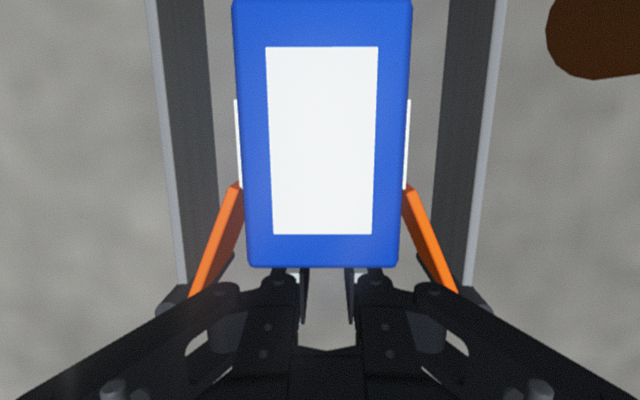

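move_arm(linear=[[0.0002,0.003,0],[0.0002,0.003,0],[0.0002,0.003,0],[0.0002,0.003,0],[0.0002,0.003,0],[0.0002,0.003,0],[0.0002,0.003,0],[0.0002,0.003,0],[0.0002,0.003,0],[0.0002,0.003,0]], twist=[[-0.2,0,0],[-0.2,0,0],[-0.2,0,0],[-0.2,0,0],[-0.2,0,0],[-0.1,0,0],[-0.1,0,0],[-0.1,0,0],[0,0,0],[0,0,0]])

```text
time: 17.6
eef_pos: [0.5694, 0.0761, 0.0223]
tcp_rot: [0.729, 0.685, 0.003, -0.004]
contact_force: [-0.1, -6.0, 2.0]
opening: 0.205
```

Run:
```python
from st import *
sb()
w=read_camera("wrist");cv2.imwrite("pics/w9.png",w["img"])
m=mask(w["img"],(100,120,60),(130,255,255),(0,0,640,400))
r=rect(w,m,.052)[0];print("box",r,bay(np.array(r[0])/1000))
```

```text
t 17.60 tcp [0.5694 0.0761 0.0223] jawyaw -3.56 toolz [-0.0017  0.0097 -1.    ] F [-0.07 -6.    2.04] op 0.205 q [-0.05  0.34  1.95  0.01  0.85  0.01]
bay [35.5 -1.7] Fx -5.99 Fy -0.32
box ((570.6990966796875, 132.54432678222656), (87.7081069946289, 54.52226638793945), 86.49224853515625) [91.9  0.7]
```

View pics/w9.png

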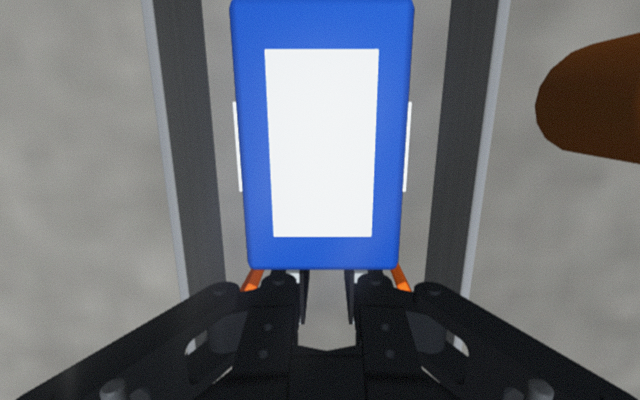

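move_arm(linear=[[0.0001,0.002,0],[0.0001,0.002,0],[0.0001,0.002,0],[0.0001,0.002,0]], twist=[[0,0,0],[0,0,0],[0,0,0],[0,0,0]])

```text
time: 17.98
eef_pos: [0.5706, 0.0853, 0.0234]
tcp_rot: [0.729, 0.685, 0.003, -0.004]
contact_force: [0.0, -5.1, 1.6]
opening: 0.199
```

Run:
```python
from st import *
sb()
```

```text
t 17.98 tcp [0.5706 0.0853 0.0234] jawyaw -3.57 toolz [-4.000e-04  1.030e-02 -9.999e-01] F [ 0.02 -5.11  1.55] op 0.199 q [-0.03  0.35  1.94  0.01  0.85  0.02]
bay [44.7 -2.3] Fx -5.09 Fy -0.36
```

move_arm(linear=[[0.0001,0.002,0],[0.0001,0.002,0]], twist=[[0,0,0],[0,0,0]])

```text
time: 18.15
eef_pos: [0.5708, 0.0897, 0.0235]
tcp_rot: [0.729, 0.685, 0.003, -0.004]
contact_force: [-0.1, -2.9, 1.6]
opening: 0.201
```

Run:
```python
from st import *
sb()
```

```text
t 18.15 tcp [0.5708 0.0897 0.0235] jawyaw -3.59 toolz [-6.000e-04  1.060e-02 -9.999e-01] F [-0.13 -2.89  1.58] op 0.201 q [-0.02  0.35  1.94  0.01  0.85  0.03]
bay [49.2 -2.2] Fx -2.89 Fy -0.06
```

move_arm(linear=[[0.0001,0.002,0],[0.0001,0.002,0]], twist=[[0,0,0],[0,0,0]])

```text
time: 18.32
eef_pos: [0.5711, 0.0944, 0.0235]
tcp_rot: [0.729, 0.684, 0.004, -0.004]
contact_force: [0.5, -4.1, 1.1]
opening: 0.199
```

move_arm(linear=[[0.0001,0.002,0],[0.0001,0.002,0]], twist=[[0,0,0],[0,0,0]])

```text
time: 18.48
eef_pos: [0.5711, 0.0978, 0.0235]
tcp_rot: [0.729, 0.685, 0.002, -0.003]
contact_force: [0.1, -9.2, 2.1]
opening: 0.202
```

move_arm(linear=[[0.0001,0.002,0],[0.0001,0.002,0]], twist=[[0,0,0],[0,0,0]])

```text
time: 18.65
eef_pos: [0.5714, 0.0995, 0.0236]
tcp_rot: [0.728, 0.686, 0.0, -0.002]
contact_force: [-0.5, -10.3, 3.7]
opening: 0.202
```

Run:
```python
from st import *
sb()
c=read_camera("wrist");cv2.imwrite("pics/w10.png",c["img"])
m=mask(c["img"],(100,120,60),(130,255,255),(0,0,640,400))
r=rect(c,m,.052)[0];print("box",r,bay(np.array(r[0])/1000))
c=read_camera("scene");cv2.imwrite("pics/s10.png",cv2.resize(c["img"][150:250,270:420],None,fx=5,fy=5,interpolation=cv2.INTER_CUBIC))
sb()
```

```text
t 18.65 tcp [0.5714 0.0995 0.0236] jawyaw -3.42 toolz [-0.0019  0.0027 -1.    ] F [ -0.52 -10.29   3.69] op 0.202 q [-0.    0.35  1.93  0.    0.86  0.05]
bay [59.  -2.1] Fx -10.3 Fy -0.16
box ((572.5431518554688, 156.1427764892578), (88.16921997070312, 54.54632568359375), 86.3740234375) [115.6   0.4]
t 18.75 tcp [0.5714 0.0997 0.0236] jawyaw -3.43 toolz [-0.0018  0.0032 -1.    ] F [ 0.57 -8.84  2.53] op 0.197 q [-0.    0.35  1.93  0.    0.86  0.05]
bay [59.2 -2.1] Fx -8.78 Fy -1.15
```

View pics/s10.png

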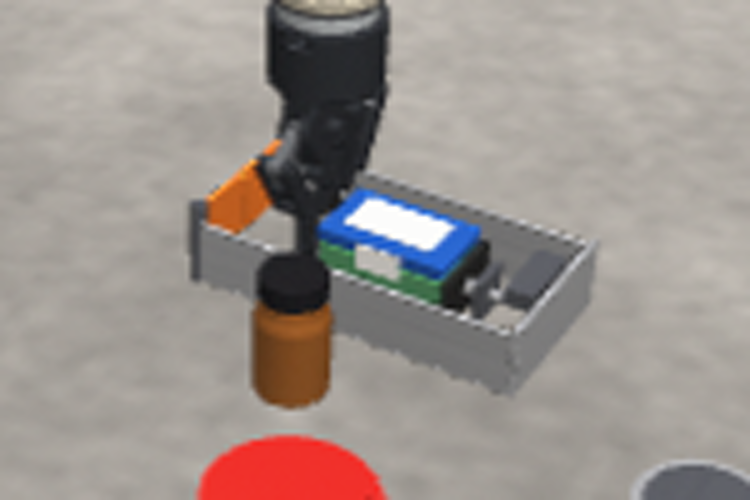

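View pics/w10.png

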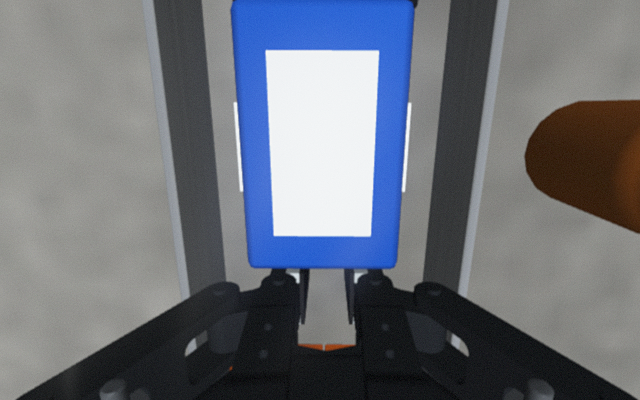

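move_arm(linear=[[0.0001,0.0025,0],[0.0001,0.0025,0]], twist=[[0,0,0],[0,0,0]])

```text
time: 18.92
eef_pos: [0.5715, 0.1011, 0.0237]
tcp_rot: [0.728, 0.686, -0.003, 0.0]
contact_force: [-1.9, -12.1, 2.8]
opening: 0.2
```

Run:
```python
from st import *
sb()
```

```text
t 18.92 tcp [0.5715 0.1011 0.0237] jawyaw -3.36 toolz [-0.0033 -0.0039 -1.    ] F [ -1.93 -12.15   2.79] op 0.200 q [ 0.    0.35  1.93 -0.01  0.86  0.06]
bay [60.6 -2.2] Fx -12.25 Fy 1.13
```

move_arm(linear=[[0,-0.002,0],[0,-0.002,0],[0,-0.002,0],[0,-0.002,0],[-0.0002,-0.002,0],[-0.0002,-0.002,0],[0,0,0]], twist=[[0,0,0],[0,0,0],[0,0,0],[0,0,0],[0,0,0],[0,0,0],[0,0,0]])

```text
time: 19.5
eef_pos: [0.5695, 0.0919, 0.0221]
tcp_rot: [0.728, 0.685, -0.001, -0.003]
contact_force: [0.0, 0.4, 0.4]
opening: 0.202
```

Run:
```python
from st import *
sb()
c=read_camera("wrist");cv2.imwrite("pics/w11.png",c["img"])
m=mask(c["img"],(100,120,60),(130,255,255),(0,0,640,400))
r=rect(c,m,.052)[0];print("box",r,bay(np.array(r[0])/1000))
```

```text
t 19.50 tcp [0.5695 0.0919 0.0221] jawyaw -3.50 toolz [-0.0061  0.0027 -1.    ] F [0.04 0.4  0.45] op 0.202 q [-0.02  0.35  1.94  0.    0.86  0.04]
bay [51.3 -0.7] Fx 0.4 Fy -0.02
box ((571.9783325195312, 150.90789794921875), (82.46946716308594, 54.49802017211914), 86.11627960205078) [110.3   0.6]
```

View pics/w11.png

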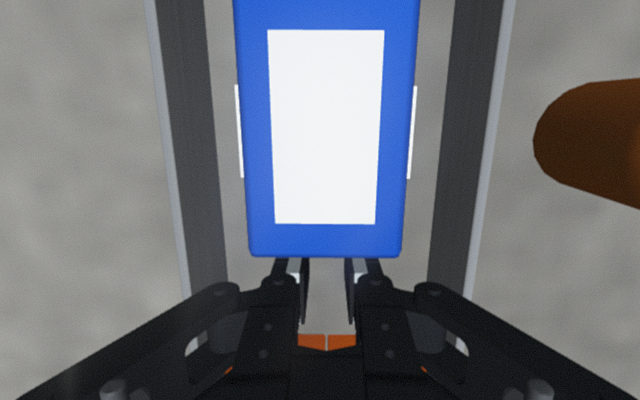

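move_arm(linear=[[0,0,0.008],[0,0,0.01],[0,0,0.012],[0,0,0.015],[0,0,0.015],[0,0,0.02],[0,0,0.025],[0,0,0.03],[0,0,0.03],[0,0,0.02],[0,0,0],[0,0,0]], twist=[[0,0,0],[0,0,0],[0,0,0],[0,0,0],[0,0,0],[0,0,0],[0,0,0],[0,0,0],[0,0,0],[0,0,0],[0,0,0],[0,0,0]])

```text
time: 20.55
eef_pos: [0.5683, 0.0932, 0.2296]
tcp_rot: [0.728, 0.685, 0.003, 0.0]
contact_force: [0.6, -0.2, -0.0]
opening: 0.196
```

Run:
```python
from st import *
sb()
c=read_camera("wrist");cv2.imwrite("pics/w12.png",c["img"])
m=mask(c["img"],(100,120,60),(130,255,255),(0,0,640,400))
r=rect(c,m,.052)[0];print("box",r,bay(np.array(r[0])/1000))
c=read_camera("scene");cv2.imwrite("pics/s12.png",cv2.resize(c["img"][130:280,180:420],None,fx=3.3,fy=3.3,interpolation=cv2.INTER_CUBIC))
```

```text
t 20.55 tcp [0.5683 0.0932 0.2296] jawyaw -3.46 toolz [ 0.0049  0.0036 -1.    ] F [ 0.57 -0.18 -0.05] op 0.196 q [-0.02  0.07  1.84  0.    1.22  0.04]
bay [52.5  0.6] Fx -0.14 Fy -0.58
box ((572.1123657226562, 154.378173828125), (89.04203033447266, 54.88792419433594), 86.1656265258789) [113.8   0.7]
```

View pics/w12.png

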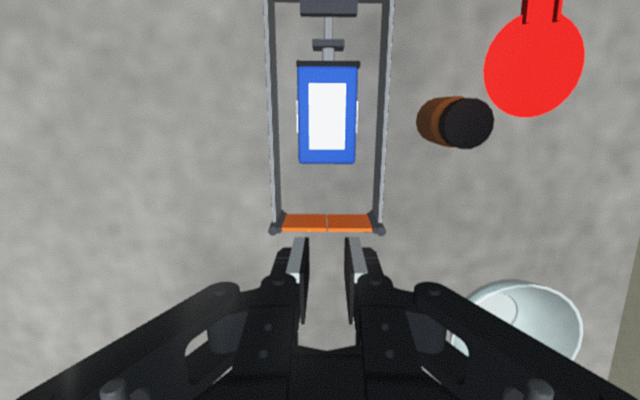

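View pics/s12.png

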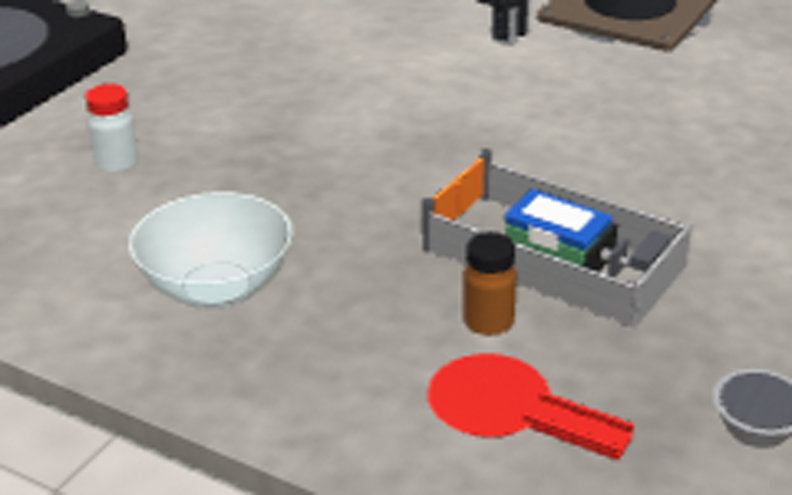

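The wrist picture shows the box at (327,113) straight in the bay, with its front against the black pad at (327,64). Both flaps are shut at (328,222), and the hand is clear above.

Run:
```python
from st import *
sb(); print(sign_off())
```

```text
t 20.65 tcp [0.568  0.0932 0.2283] jawyaw -3.46 toolz [ 0.003   0.0037 -1.    ] F [-0.09 -0.   -0.67] op 0.201 q [-0.02  0.08  1.84  0.    1.22  0.04]
bay [52.4  0.8] Fx -0.01 Fy 0.09
the job is handed in; nothing more can be done
None
```

The box is away in the bay, resting against the rubber pad with both flaps shut behind it. I handed the job in at about 20.7 s; sign-off gives no verdict.

- **Moves:** I pinched the box across its width and set it down lengthwise about 27 mm before the gate. Then I pushed it flat through the flaps with the nearly closed fingers.
- **Pad felt:** Sliding took about 3–5 N, and the push ended at about 12 N, roughly 8 N above sliding. I backed the hand off about 9 mm until it read no force and showed a gap to the box, then lifted it straight up.
- **Last checks:**
  - The box centre is at about x = 114 mm in the bay and 1 mm off its midline, square to the bay to within about 0.1°.
  - Its front, at about 159 mm, touches the pad, whose free face I had read from the first picture as about 153–154 mm.
  - Both flaps look shut in the wrist and scene pictures.
  - The hand reads no force, and the things in view stand where they were.
- **What went less smoothly:**
  - The tool tilted by up to about 2° during some moves, which I corrected along the way.
  - I pressed down with about 13 N when setting the box on the counter.
  - The flaps closed behind the fingers before I lifted out. The hand did not catch on them.

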